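# Stamp a maker's mark on a wooden tag

### The arm

A 6-joint arm with a two-finger parallel gripper is mounted at the origin on the work surface. World frame = base frame: x ahead of the robot, y to its left, z up, the work surface at z = 0. Lengths are in mm, angles in degrees, forces in N, time in s.
With the tool pointing down it reaches from about 300 to 850 mm from the base axis. Payload 4.2 kg.
Tool frame: the origin (TCP) lies between the finger pads; the fingertips stand 22 mm ahead of it and the grasp point (between the pads) lies 3 mm ahead of it; z points along the fingers, y is the direction in which the jaws open and shut (so a half turn about z gives the same grasp; the last joint's range is limited). The gripper opens to 91 mm and grips with 3 to 60 N. Pads are 32 mm wide; open, the fingers measure 118 mm over their backs; the gripper's body (76 mm by 178 mm) begins 60 mm behind the grasp point.
Start: joints at [63.942, 18.312, 89.639, -0, 72.044, -1.146], TCP at [242.212, 521.515, 200.876] pointing down, gripper open.
Joint ranges: [-177.97, 177.97], [-48.28, 115.42], [12.27, 149.76], [-77.06, 257.06], [2.81, 150.46], [-146.56, 146.56]. Speed limits (degrees/s): [147.25, 147.25, 180, 180, 180, 180].

### API

Orientations are given as [roll, pitch, yaw] about the fixed x, y, z axes, in that order (R = Rz(yaw) Ry(pitch) Rx(roll)).
In Python, from workcell import * gives the robot as it stands.
- The arm moves only by the shell command python3 -m jog 'ROWS' [OPENING] [FORCE]. ROWS is text: rows parted by semicolons, each of 6 numbers parted by spaces: the shift along the tool's x, y, z in units of 0.5 m (1.0 is 0.5 m), then the turn, a rotation vector about the tool's x, y, z in units of pi/2 rad (1.0 is pi/2 rad). A call has 1 to 20 rows; each row is the pose to reach, as a shift and turn from the pose measured when the call began, along the tool's axes at that moment; what a row does not reach only later rows make up. A row lasts 1/12 s, in which the tool goes at most 41.7 mm and 7.16 degrees, less where a joint would pass 70% of its speed; a pose out of reach is approached as far as the arm can. A call with a number of a shift or a turn outside -1 to 1 is refused whole. A call with a gripper value outside its range is refused whole. OPENING is the opening, from -1 (shut) to 1 (fully open), set as the call begins (- or left out, the last holds). The fingers move at their own pace and stop on an object; FORCE is the grip in N (left out, the last holds). Time passes only in rows, so rows that repeat a pose let the fingers close. It gives the time, the measured TCP pose, the force and the opening at its end, in the units of the state.
- state(): the state, without advancing time (a new reading comes with each control period).
- grab_frame(name): name is "scene" or "top" or "wrist"; returns the picture (384x512x3 uint8, red, green, blue); there is no depth.
- calibration(name): a dict with "mtx" (3x3 intrinsics, pixels), "rvec" (rotation vector, rad) and "tvec" (3), from world to camera coordinates, as OpenCV has them. Camera axes: x right, y down, z forward; pixel columns grow to the right and rows downward; lengths in mm; the calibration is good to about 2 mm. A picture is of the moment at which its call begins: read the wrist's pose just before it. calibration takes no time and is no camera call; for the wrist camera it gives the pose at the moment of the call.
- job_done(): hands the job in, once; it reports no verdict.
Trained networks look in the newest picture that a camera, given by its name, has taken for a name from the list of things; names that differ only in an ending like _2 or _b are one class to them, and where a whole thing is asked for, a point or a joint stands for the part that bears it (a point fixed in the world has none). Each returns a list of dicts, best first, with "confidence" (0 to 1); they miss things now and then, are a little off and sometimes report something else, mostly with a low value. They report only what shows in the picture. A call takes as long as a camera call. They do not tell look-alikes from the thing itself.
- spot_in(query, camera): "rect" ([left, top, right, bottom] in pixels, round what is visible of it).
- tip_of(query, camera): "location" ([column, row] in pixels: a listed point, or the origin of a listed thing).
The state is a dict: "time_s": time; "qpos": joint angles; "qvel": joint speeds; "effort": joint torques, N m; "ee_pos": TCP position; "ee_rot": TCP orientation; "force": force on the tool from outside, world axes, zero at the start; "torque": the same for the moment, N m; "gripper_width": finger opening in mm.
Only numpy, scipy, OpenCV 4.12 (cv2) and the standard library are available. Lean on these libraries where they do the work, as an engineer would, in place of code of your own. Each camera call takes 0.05 s, during which the arm holds its last target. There are 200 camera calls.

### The job

Stamp the loose wooden tag in the hand press: slide it in, square end first and lying flat between the two low guide rails, until it meets the end stop, and let go of it. Next swing the raised hold-down lever down until its foot rests on the tag, and only then push the black plunger knob all the way down to its stop, hold it there a moment, and let it spring back up. Leave the tag in place under the lowered lever, and do not disturb the mallet, chisel and round plaque lying around.

Things in the scene. Friction and masses are not known exactly. Their poses are not given: they have to be found in the camera images.
- press: Dark iron hand press fixed to the bench. Origin: on the bench top, straight below the punch; z up; a tag is slid in along its +y, its x runs across the tag. Bed 100 (x) by 176 (y -58 to +118), top 20 above the bench. Column at y 57 to 107, 44 wide; its arm, 24 wide, reaches over the bed to y -23, underside 75, top 105 above the bench. Lever on the -x side (sizes in mm).
- stop_face (a point): Centre of the end stop's face (22 high, 75 wide) at the level of the bed's top: press x 0, y +45, z 20 mm. The tag's square end belongs here. Two guide rails, 8 high and 10 thick, lead to it from press y -50, leaving a channel 55 wide centred on x 0.
- tag: Loose flat tag of plain light wood, 170 long (its y), 50 wide (its x), 16 thick, about 90 g; square end at +y, half-round end (radius 25, dark spot) at -y. Origin: centre of its underside, z up, 85 from each end. At the start it lies flat on the bench. Seated, about 67 of it sticks out in front of the bed.
- tag_end (a point): Middle of the lower edge of the tag's square end (tag y +85, z 0).
- knob_top (a point): Centre of the flat top of the black plunger knob, 32 in diameter, above the press's origin; 140 mm above the bench when up, 122 when pressed to the stop. The punch tip below the arm is then 54 (up) or 36 above the bench; a seated tag's top is at 36.
- plunger (a joint): How far the plunger is pressed, in m: 0 up, 0.018 at its stop. A spring pushes it back up: about 5 N at the start of the stroke, 14 N at the stop.
- hold_lever (a joint): Angle of the hold-down lever in rad: 0 is level, its foot just touching a seated 16 mm tag; larger is raised (at most 0.75). Stiff pivot: stays where it is left; about 2 N on the paddle moves it.
- lever_pivot (a point): The lever's pivot, at press x -66, y +60, 80 above the bench; its axis is the press's x. From here the flat lever (6 thick) runs in the press's -y direction and ends 115 from the pivot; a foot on a cross bar 80 from the pivot reaches in over the tag's edge, 10 by 8 in plan.
- lever_paddle (a point): Centre of the upper face of the lever's flat end paddle, 22 wide, 45 long, 92.5 from the pivot; 83 above the bench when the lever is down.
- mallet: Bystander: wooden mallet lying down, head 75 x 110 x 60, handle 150 long to its -y. Origin under the centre of the head.
- chisel: Bystander: chisel lying down along its y, wooden handle 110 x 24 x 22, blade to +y, 230 long in all. Origin under the centre of the handle.
- plaque: Bystander: round carved wooden plaque, 150 in diameter, 24 thick. Origin under its centre.
There are look-alikes about, which are no part of the job. Of the things like the tag, leave any that is green; of the rest the smaller one is meant.

How it is judged:
By the outcome, as a careful person would: the job done as asked, in the order asked, and still so for the second after the job is handed in, with the robot touching nothing.
It also fails if it takes over 45 s, if anything falls off the work surface, if the arm or the gripper's body presses on something with over 40 N, if the wrist force passes 120 N, or if a joint passes its speed limit or range.

## Working session

There is one attempt and no reset: what is moved stays moved. The work goes in short steps, Python scripts to look and compute and a shell command to move; the robot and the scene stay as the last step left them, time stands still between calls to the robot, and variables do not carry over. Pictures are saved under pics/ and viewed, about 8 in all and at most 12, crops included, and the job is handed in when it is done.

```bash
mkdir -p pics; ls; cat > h.py <<'E'
from workcell import *
import numpy as np, cv2, json
from scipy.spatial.transform import Rotation as R
def ray(cam,px,z,cal=None):
    c=cal or calibration(cam); K=np.array(c["mtx"],float); rv=np.array(c["rvec"],float); t=np.array(c["tvec"],float).ravel()
    M=cv2.Rodrigues(rv)[0]; u=cv2.undistortPoints(np.array([[px]],float),K,None).ravel()
    d=M.T@np.array([u[0],u[1],1]); o=-M.T@t
    return o+d*(z-o[2])/d[2]
def proj(cam,P,cal=None):
    c=cal or calibration(cam)
    return cv2.projectPoints(np.array(P,float).reshape(-1,3),np.array(c["rvec"],float),np.array(c["tvec"],float),np.array(c["mtx"],float),None)[0].reshape(-1,2)
def save(cam,name,crop=None,scale=1):
    im=grab_frame(cam)[:,:,::-1]
    if crop: im=im[crop[1]:crop[3],crop[0]:crop[2]]
    if scale!=1: im=cv2.resize(im,None,fx=scale,fy=scale,interpolation=cv2.INTER_CUBIC)
    cv2.imwrite("pics/"+name,im)
def rowsfor(targets):
    """targets: list of (pos mm, rpy deg) -> jog rows from the current pose"""
    s=state(); p=np.array(s["ee_pos"]); r=R.from_euler("xyz",s["ee_rot"],degrees=True)
    for q,e in targets:
        a=r.inv().apply(np.array(q)-p)/500; b=(r.inv()*R.from_euler("xyz",e,degrees=True)).as_rotvec()/(np.pi/2)
        print(" ".join("%.4f"%v for v in np.r_[a,b]))
E
python3 - <<'E'
from h import *
s=state(); print({k:np.round(v,2).tolist() for k,v in s.items()})
a=grab_frame("top")[:,:,::-1]
for q in ["tag","press","hold_lever","mallet","chisel","plaque"]: print("top",q,[(np.round(d["rect"]).tolist(),round(d["confidence"],2)) for d in spot_in(q,"top")])
for q in ["tag","tag_end","stop_face","knob_top","lever_pivot","lever_paddle","press"]: print("top",q,[(np.round(d["location"],1).tolist(),round(d["confidence"],2)) for d in tip_of(q,"top")])
b=grab_frame("scene")[:,:,::-1]
for q in ["tag","tag_end","stop_face","knob_top","lever_pivot","lever_paddle","press"]: print("scene",q,[(np.round(d["location"],1).tolist(),round(d["confidence"],2)) for d in tip_of(q,"scene")])
cv2.imwrite("pics/a.png",cv2.resize(np.hstack([a,b]),(800,300))); cv2.imwrite("pics/top.png",a); cv2.imwrite("pics/scene.png",b)
E
```

```text
pics
{'time_s': 0.0, 'qpos': [63.94, 18.35, 89.71, -0.0, 72.04, -1.15], 'qvel': [-0.05, 0.02, -0.07, -0.07, 0.0, -0.06], 'effort': [-0.0, -41.25, -23.2, 0.07, 0.05, -0.0], 'ee_pos': [241.97, 521.02, 200.02], 'ee_rot': [-179.9, -0.0, 155.09], 'force': [0.18, 0.92, 0.31], 'torque': [-0.05, 0.03, 0.02], 'gripper_width': 91.19}
top tag [([292.0, 184.0, 343.0, 209.0], 0.82), ([284.0, 236.0, 350.0, 282.0], 0.68), ([383.0, 204.0, 414.0, 255.0], 0.65)]
top press [([184.0, 171.0, 239.0, 211.0], 0.72)]
top hold_lever [([195.0, 189.0, 227.0, 207.0], 0.54)]
top mallet [([284.0, 110.0, 357.0, 141.0], 0.97)]
top chisel [([182.0, 222.0, 251.0, 252.0], 0.61), ([290.0, 183.0, 346.0, 206.0], 0.31)]
top plaque [([97.0, 176.0, 143.0, 221.0], 0.65), ([182.0, 224.0, 250.0, 252.0], 0.56)]
top tag [([317.4, 195.1], 0.89), ([398.4, 229.2], 0.71), ([319.6, 254.9], 0.64)]
top tag_end [([280.7, 268.7], 0.8), ([386.3, 203.3], 0.76), ([295.7, 200.8], 0.63)]
top stop_face [([204.9, 185.6], 0.64)]
top knob_top [([216.6, 184.1], 0.41)]
top lever_pivot [([199.2, 202.2], 0.92)]
top lever_paddle [([212.5, 208.0], 0.52)]
top press [([198.6, 202.6], 0.74), ([220.0, 191.1], 0.7)]
scene tag [([120.2, 255.2], 0.94), ([205.5, 235.7], 0.86), ([179.8, 208.1], 0.78), ([218.6, 223.8], 0.48)]
scene tag_end [([191.8, 189.9], 0.87), ([220.9, 223.9], 0.75), ([137.6, 272.7], 0.73)]
scene stop_face [([293.9, 190.9], 0.79)]
scene knob_top [([285.0, 169.0], 0.6)]
scene lever_pivot [([284.3, 167.8], 0.86)]
scene lever_paddle [([269.7, 160.6], 0.65)]
scene press [([282.6, 199.3], 0.57)]
```

View pics/a.png

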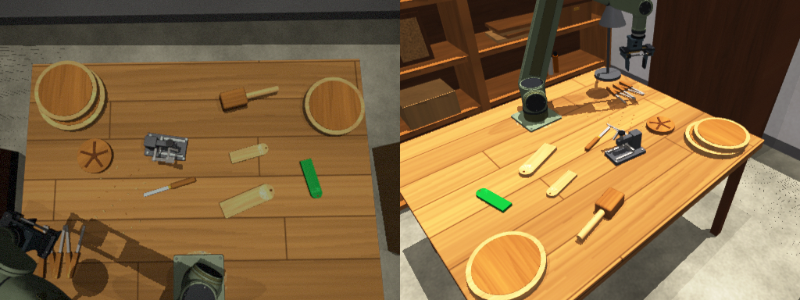

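```bash
python3 - <<'E'
from h import *
a=cv2.imread("pics/top.png"); 
c=a[160:300,170:430]; cv2.imwrite("pics/topc.png",cv2.resize(c,None,fx=3,fy=3,interpolation=cv2.INTER_CUBIC))
for n,p in dict(A=(317.4,195.1),B=(398.4,229.2),C=(319.6,254.9)).items(): print(n,ray("top",p,8).round(1),a[int(p[1]),int(p[0])])
for n,p,z in [("Aend",(295.7,200.8),8),("Bend",(386.3,203.3),8),("Cend",(280.7,268.7),8),("stop",(204.9,185.6),20),("knob",(216.6,184.1),140),("piv",(199.2,202.2),80),("press",(220,191.1),0),("mal",(320,125),0),("plq",(120,198),0),("ch",(216,238),0)]: print(n,ray("top",p,z).round(1))
E
```

```text
A [ 523.8 -222.7    8. ] [ 85 141 164]
B [ 405.3 -487.6    8. ] [ 53 130  28]
C [ 324.9 -222.     8. ] [ 93 152 161]
Aend [ 505.6 -148.8    8. ]
Bend [ 492.5 -453.3    8. ]
Cend [282.1 -92.6   8. ]
stop [560.3 156.3  20. ]
knob [545.3 103.6 140. ]
piv [497.7 165.5  80. ]
press [543.6 107.6   0. ]
mal [ 772.2 -243.     0. ]
plq [525.1 448.6   0. ]
ch [385.2 121.    0. ]
```

View pics/topc.png

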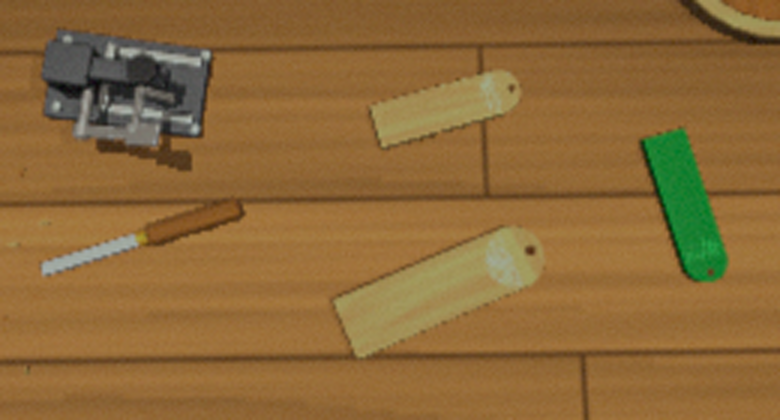

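Three tag-like things show (top-image pixels). A at (317,195) is small light wood, B at (398,229) is green, and C at (320,255) is larger light wood. With green excluded, A is the smaller of the other two, so A is meant, and the crop confirms it. A's square end faces left, toward the press at (212,190), whose open front faces right.

```bash
python3 - <<'E'
from h import *
s=state(); c=calibration("wrist"); M=cv2.Rodrigues(np.array(c["rvec"],float))[0]; o=-M.T@np.array(c["tvec"],float).ravel()
r=R.from_euler("xyz",s["ee_rot"],degrees=True)
print("cam in tool",r.inv().apply(o-np.array(s["ee_pos"])).round(1),"\naxes",(r.as_matrix().T@M.T).round(2),c["mtx"])
rowsfor([((520,60,330),(180,0,85)),((505,-220,230),(180,0,105))])
E
```

```text
cam in tool [  71.1   -0.4 -183.9] 
axes [[ 0.   -0.97 -0.25]
 [ 1.    0.    0.  ]
 [-0.   -0.25  0.97]] [[312.91573279   0.         256.53885788]
 [  0.         312.91573279 189.51019999]
 [  0.           0.           1.        ]]
-0.8927 -0.6031 -0.2583 0.0001 -0.0001 0.7787
-1.1014 -1.1236 -0.0584 0.0001 -0.0000 0.5565
```

```bash
python3 -m jog '-0.893 -0.603 -0.258 0 0 0.778;-0.893 -0.603 -0.258 0 0 0.778;-0.893 -0.603 -0.258 0 0 0.778;-0.893 -0.603 -0.258 0 0 0.778;-0.893 -0.603 -0.258 0 0 0.778;-0.893 -0.603 -0.258 0 0 0.778;-0.893 -0.603 -0.258 0 0 0.778;-0.893 -0.603 -0.258 0 0 0.778;-0.893 -0.603 -0.258 0 0 0.778;-0.893 -0.603 -0.258 0 0 0.778;-0.893 -0.603 -0.258 0 0 0.778;-0.893 -0.603 -0.258 0 0 0.778;-0.893 -0.603 -0.258 0 0 0.778;-0.893 -0.603 -0.258 0 0 0.778;-0.893 -0.603 -0.258 0 0 0.778;-0.893 -0.603 -0.258 0 0 0.778;-0.893 -0.603 -0.258 0 0 0.778' 1
python3 - <<'E'
from h import *
c=calibration("wrist"); a=grab_frame("wrist")[:,:,::-1]; cv2.imwrite("pics/w1.png",a)
np.savez("w1.npz",**{k:np.array(v) for k,v in c.items()})
cv2.imwrite("pics/w1b.png",cv2.resize(a,(800,600),interpolation=cv2.INTER_CUBIC))
for q,z in [("tag",0),("tag_end",0),("stop_face",20),("knob_top",140),("lever_pivot",80),("lever_paddle",146),("press",0)]:
    for d in tip_of(q,"wrist"): print(q,np.round(d["location"],1),round(d["confidence"],2),ray("wrist",d["location"],z,c).round(1))
E
```

```text
time_s: 2.52
ee_pos: [519.3, 60.9, 329.4]
ee_rot: [-179.9, -0.0, 85.1]
force: [-0.5, -0.3, -0.1]
gripper_width: 91.1
tag [165.9 305.1] 0.87 [ 325.5 -211.6    0. ]
tag [271.4 301.8] 0.84 [ 523.4 -221.3    0. ]
tag_end [255.4 265.9] 0.74 [ 499.9 -144.8    0. ]
stop_face [274.1  94.5] 0.7 [553.5 148.2  20. ]
stop_face [277.5 128.8] 0.59 [555.2  97.   20. ]
knob_top [279.3 126.4] 0.76 [550.3 107.9 140. ]
knob_top [182.6 158.5] 0.63 [431.9  79.9 140. ]
knob_top [271.8 304.5] 0.43 [ 524.2 -129.4  140. ]
lever_pivot [229.6  77.8] 0.88 [493.5 172.   80. ]
lever_paddle [282.6 129. ] 0.29 [553.5 105.  146. ]
press [274.4 125.5] 0.58 [551.7 101.2   0. ]
```

View pics/w1b.png

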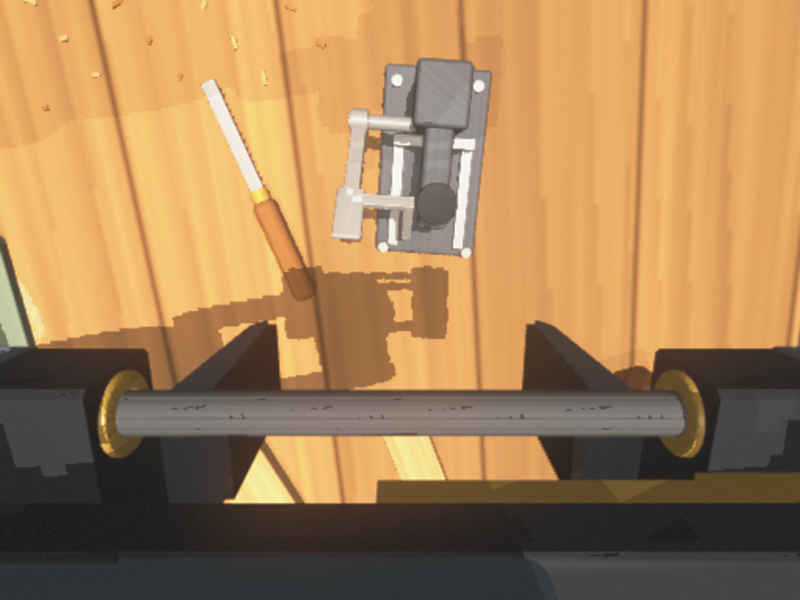

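Wrist view 1 shows the press from above. In the 800x600 picture its bed corners are at about (378,250), (474,255), (491,72) and (387,67), the knob is at (437,204), and the raised paddle at (348,215). The gripper hides most of the tag, so I fit the press from these points and the tag from the top image.

```bash
python3 - <<'E'
from h import *
from scipy.optimize import least_squares
c=dict(np.load("w1.npz"))
M=np.array([[-50,-58,20],[50,-58,20],[50,118,20],[-50,118,20],[0,0,140]],float)
px=np.array([[378,250],[474,255],[491,72],[387,67],[437,204]])*0.64
def T(p,m): a=p[2]; return np.c_[p[0]+m[:,0]*np.cos(a)-m[:,1]*np.sin(a),p[1]+m[:,0]*np.sin(a)+m[:,1]*np.cos(a),m[:,2]]
f=least_squares(lambda p:(proj("wrist",T(p,M),c)-px).ravel(),[550,104,-.1])
print("press",f.x[:2].round(1),np.degrees(f.x[2]).round(2),f.fun.reshape(-1,2).round(2).tolist()); p=f.x
# same in top view
print("top proj",proj("top",T(p,M)).round(1).tolist())
# lever angle: 
for a in (.6,.7,.75): 
  m=np.array([[-66,60-92.5*np.cos(a)+3*np.sin(a)*-0,80+92.5*np.sin(a)+3]]); print(a,(proj("wrist",T(p,m),c)/.64).round(0))
a=cv2.imread("pics/top.png").astype(int); b,g,r=a[...,0],a[...,1],a[...,2]
m=((g*1.0/(r+1)>.80)&(g>110)).astype(np.uint8); m[:, :]=m; sub=np.zeros_like(m); sub[175:220,280:355]=m[175:220,280:355]
n,l,st,ct=cv2.connectedComponentsWithStats(sub); k=1+st[1:,4].argmax(); print(st[k])
cn=cv2.findContours((l==k).astype(np.uint8),0,2)[0][0].reshape(-1,2)
w=np.array([ray("top",q,16) for q in cn.astype(float)])[:,:2].astype(np.float32)
rc=cv2.minAreaRect(w); print(rc); np.save("press.npy",p)
E
```

```text
press [551.5 102. ] -8.1 [[-0.93, 0.99], [0.21, 1.3], [0.77, -0.91], [-1.35, -1.93], [1.01, 0.89]]
top proj [[236.2, 204.8], [240.1, 175.5], [188.7, 169.1], [184.1, 198.2], [217.1, 182.1]]
0.6 [[351. 222.]]
0.7 [[350. 215.]]
0.75 [[350. 211.]]
[293 183  50  26 682]
((523.5277709960938, -225.42041015625), (48.474639892578125, 167.16575622558594), 14.648338317871094)
```

```bash
python3 - <<'E'
from h import *
rowsfor([((534.9,-268.9,120),(180,0,104.65))])
E
```

```text
-0.6539 0.0858 0.4197 0.0000 -0.0000 -0.2170
```

```bash
python3 -m jog '-0.5 0.06 0.15 0 0 -0.217;-0.5 0.06 0.15 0 0 -0.217;-0.5 0.06 0.15 0 0 -0.217;-0.5 0.06 0.15 0 0 -0.217;-0.5 0.06 0.15 0 0 -0.217;-0.654 0.086 0.42 0 0 -0.217;-0.654 0.086 0.42 0 0 -0.217;-0.654 0.086 0.42 0 0 -0.217;-0.654 0.086 0.42 0 0 -0.217;-0.654 0.086 0.42 0 0 -0.217;-0.654 0.086 0.42 0 0 -0.217;-0.654 0.086 0.42 0 0 -0.217;-0.654 0.086 0.42 0 0 -0.217'
python3 - <<'E'
from h import *
c=calibration("wrist"); a=grab_frame("wrist")[:,:,::-1]; cv2.imwrite("pics/w2.png",a)
np.savez("w2.npz",**{k:np.array(v) for k,v in c.items()})
cv2.imwrite("pics/w2b.png",cv2.resize(a,(800,600),interpolation=cv2.INTER_CUBIC))
for q,z in [("tag",0),("tag_end",0)]:
    for d in tip_of(q,"wrist"): print(q,np.round(d["location"],1),round(d["confidence"],2),ray("wrist",d["location"],z,c).round(1))
t=np.radians(14.65); C=np.array([523.5,-225.4])
P=[np.r_[C+[x*np.cos(t)-y*np.sin(t),x*np.sin(t)+y*np.cos(t)],16] for x,y in [(-25,85),(25,85),(25,-60),(-25,-60)]]
print((proj("wrist",P,c)/.64).round(0).tolist())
E
```

```text
time_s: 4.0
ee_pos: [535.5, -268.7, 120.5]
ee_rot: [179.9, -0.0, 104.6]
force: [0.7, -0.1, 0.3]
gripper_width: 91.2
tag [47.1 67.9] 0.66 [ 324.2 -214.8    0. ]
tag [251.5 136.3] 0.58 [ 519.9 -227.4    0. ]
tag_end [251.1  39.1] 0.73 [ 498.2 -144.3    0. ]
tag_end [174.4 335. ] 0.56 [ 490.6 -467.8    0. ]
[[353.0, 55.0], [446.0, 55.0], [440.0, 312.0], [359.0, 312.0]]
```

View pics/w2b.png

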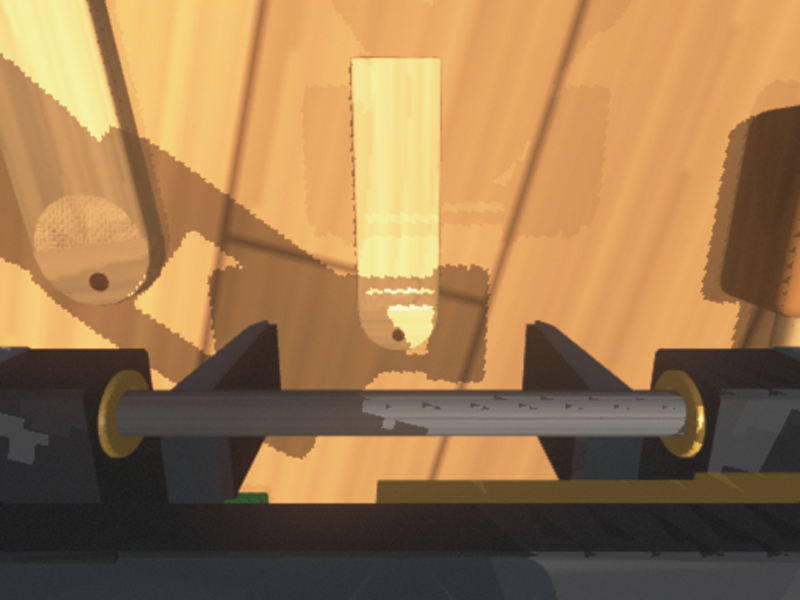

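Wrist view 2 shows the tag lying straight between the open fingers. Its top corners are at (351,57) and (440,57), about 1.5 mm to the left of my estimate. I descend with that correction and grip.

```bash
python3 -m jog '0 -0.003 0.08 0 0 0;0 -0.003 0.14 0 0 0;0 -0.003 0.175 0 0 0;0 -0.003 0.189 0 0 0;0 -0.003 0.189 0 0 0;0 -0.003 0.189 0 0 0' 1; python3 -m jog '0 0 0 0 0 0;0 0 0 0 0 0;0 0 0 0 0 0;0 0 0 0 0 0;0 0 0 0 0 0;0 0 0 0 0 0;0 0 0 0 0 0;0 0 0 0 0 0' -1 20
python3 - <<'E'
from h import *
p=np.load("press.npy"); a=p[2]
# tool pose in front of the press: grasp at tag y -45 -> seated press y -85; stand off 90 mm more
for y,z in [(-195,120),(-195,70)]:
    q=[p[0]-y*np.sin(a),p[1]+y*np.cos(a),z]; print(q); rowsfor([(q,(180,0,90+np.degrees(a)))])
E
```

```text
time_s: 4.65
ee_pos: [536.0, -268.7, 28.7]
ee_rot: [179.7, 0.2, 104.8]
force: [-0.6, -0.6, 0.1]
gripper_width: 91.4
time_s: 5.32
ee_pos: [535.9, -268.8, 28.6]
ee_rot: [179.7, 0.2, 104.8]
force: [-0.6, 0.3, -0.1]
gripper_width: 40.9
[np.float64(524.0229541364533), np.float64(-91.09076921666232), 120]
0.3491 0.0683 -0.1836 0.0032 0.0016 0.2541
[np.float64(524.0229541364533), np.float64(-91.09076921666232), 70]
0.3494 0.0679 -0.0836 0.0032 0.0016 0.2541
```

The opening of 40.9 mm is narrower than the tag's 50 mm, so I check before lifting.

```bash
python3 - <<'E'
from h import *
c=calibration("wrist"); a=grab_frame("wrist")[:,:,::-1]; b=grab_frame("scene")[:,:,::-1]; s=state()
print(s["ee_pos"],s["gripper_width"],s["force"],s["time_s"])
print("tcp tip proj wrist",proj("wrist",[np.array(s["ee_pos"])-[0,0,12]],c), "scene",proj("scene",[s["ee_pos"]]))
u=proj("scene",[s["ee_pos"]])[0].astype(int)
cr=b[max(u[1]-75,0):u[1]+75,u[0]-100:u[0]+100]
cv2.imwrite("pics/w3.png",np.hstack([a[:300],cv2.resize(cr,(400,300),interpolation=cv2.INTER_CUBIC)])[:, :])
im=cv2.imread("pics/w3.png"); cv2.imwrite("pics/w3.png",cv2.resize(im,(800,int(im.shape[0]*800/im.shape[1]))))
E
```

```text
[ 535.93483827 -268.74827626   28.60520921] 32.52747410315505 [-0.82600849 -0.15558648 -0.04327173] 5.4167
tcp tip proj wrist [[256.42406334 217.69414245]] scene [[197.4392645  239.48583639]]
```

View pics/w3.png

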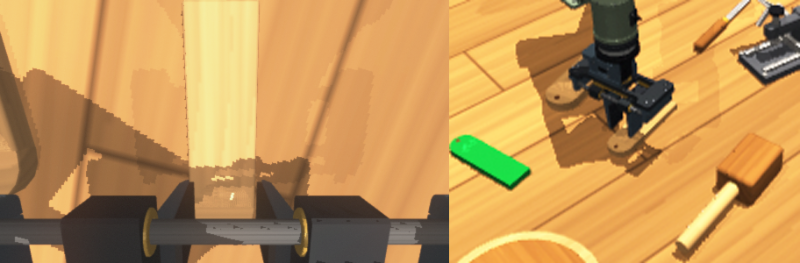

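```bash
python3 -m jog '0 0 0 0 0 0;0 0 0 0 0 0'; python3 - <<'E'
from h import *
c=calibration("wrist"); a=grab_frame("wrist")[:,:,::-1]; s=state(); print(s["gripper_width"])
cv2.imwrite("pics/w4.png",cv2.resize(a[150:330,130:390],None,fx=3,fy=3,interpolation=cv2.INTER_CUBIC))
for z in (16,10,3):
  t=np.radians(14.65); C=np.array([522.0,-225.4])
  P=[np.r_[C+[x*np.cos(t)-y*np.sin(t),x*np.sin(t)+y*np.cos(t)],z] for x,y in [(-25,-30),(25,-30)]]; print(z,((proj("wrist",P,c)-[130,150])*3).round().tolist())
E
```

```text
time_s: 5.58
ee_pos: [535.9, -268.7, 28.5]
ee_rot: [179.8, 0.2, 104.8]
force: [-0.5, -0.1, 0.8]
gripper_width: 19.9
15.625171676813821
16 [[253.0, 135.0], [483.0, 135.0]]
10 [[256.0, 128.0], [480.0, 128.0]]
3 [[260.0, 120.0], [477.0, 120.0]]
```

View pics/w4.png

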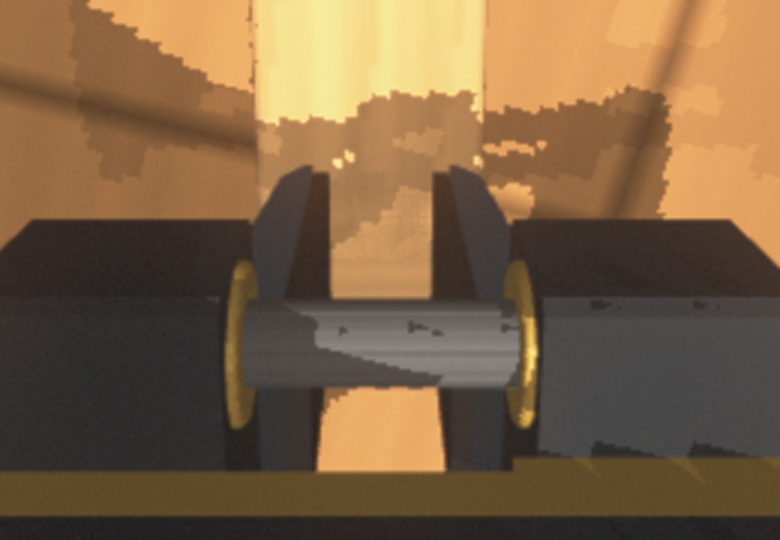

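The fingers are closing above the tag: in this crop their tips at (320,170) and (440,175) lie over its top face, and the tag has not moved. The tips therefore don't reach as low as the stated TCP implies. I open again and go down in small steps, watching the force.

```bash
python3 -m jog '0 0 -0.01 0 0 0;0 0 -0.01 0 0 0;0 0 -0.01 0 0 0;0 0 -0.01 0 0 0;0 0 -0.01 0 0 0;0 0 -0.01 0 0 0;0 0 -0.01 0 0 0;0 0 -0.01 0 0 0;0 0 -0.01 0 0 0;0 0 -0.01 0 0 0' 0.8; python3 -m jog '0 0 0.01 0 0 0;0 0 0.02 0 0 0;0 0 0.02 0 0 0'; python3 -m jog '0 0 0.006 0 0 0;0 0 0.006 0 0 0'
```

```text
time_s: 6.47
ee_pos: [535.9, -268.7, 33.5]
ee_rot: [179.8, 0.2, 104.8]
force: [-0.3, -0.5, -0.5]
gripper_width: 79.3
time_s: 6.72
ee_pos: [535.0, -268.3, 22.1]
ee_rot: [179.9, 0.1, 104.8]
force: [0.7, 0.9, -0.9]
gripper_width: 82.3
time_s: 6.88
ee_pos: [534.5, -268.0, 18.2]
ee_rot: [179.9, 0.0, 104.8]
force: [-0.6, -0.3, 0.7]
gripper_width: 82.1
```

```bash
python3 -m jog '0 0 0.01 0 0 0;0 0 0.01 0 0 0'; python3 -m jog '0 0 0.008 0 0 0;0 0 0.008 0 0 0';  python3 - <<'E'
from h import *
c=calibration("wrist"); a=grab_frame("wrist")[:,:,::-1]; s=state(); print(s["ee_pos"],s["force"],s["gripper_width"])
cv2.imwrite("pics/w5.png",cv2.resize(a[80:330,90:420],None,fx=2.4,fy=2.4,interpolation=cv2.INTER_CUBIC))
E
```

```text
time_s: 7.05
ee_pos: [533.8, -267.6, 12.1]
ee_rot: [-180.0, -0.0, 104.8]
force: [-0.9, 0.1, 0.1]
gripper_width: 82.0
time_s: 7.22
ee_pos: [533.3, -267.3, 7.3]
ee_rot: [-179.9, -0.1, 104.8]
force: [0.1, -0.9, 0.1]
gripper_width: 82.3
[ 533.40201996 -267.45121988    7.55763719] [ 1.04865616 -0.22636536 -0.23893179] 81.81787523236363
```

View pics/w5.png

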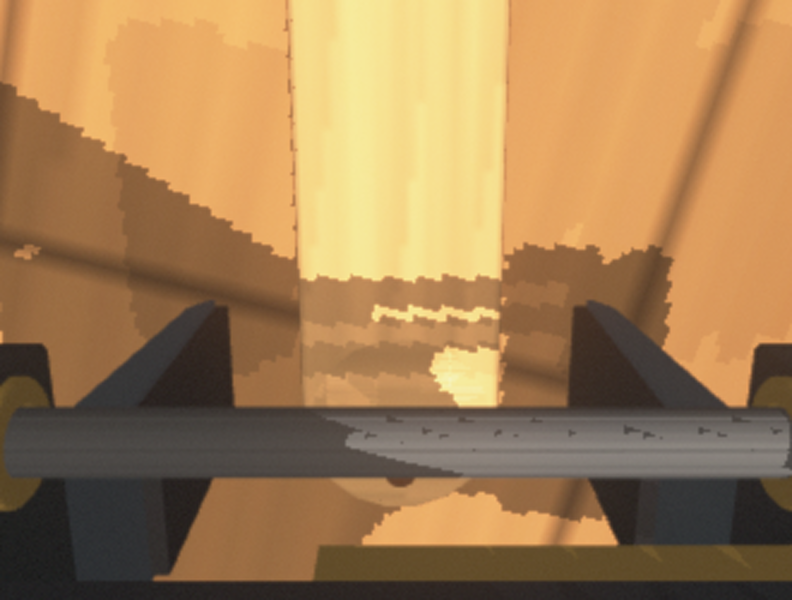

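The tag is centred between the fingers. By parallax the tips sit about 14 mm behind the reported TCP instead of 22 mm ahead, so about 21 mm above the bench. I probe down gently to check that.

```bash
python3 -m jog '0 0 0.01 0 0 0;0 0 0.016 0 0 0;0 0 0.016 0 0 0'; python3 -m jog '0 0 0.006 0 0 0;0 0 0.006 0 0 0';python3 -m jog '0 0 0.006 0 0 0;0 0 0.006 0 0 0'
```

```text
time_s: 7.52
ee_pos: [532.9, -267.2, -1.2]
ee_rot: [-179.9, -0.1, 104.8]
force: [-0.4, -0.8, -0.1]
gripper_width: 82.2
time_s: 7.68
ee_pos: [532.5, -266.9, -4.9]
ee_rot: [-179.8, -0.2, 104.8]
force: [-1.2, 0.7, 0.4]
gripper_width: 81.9
time_s: 7.85
ee_pos: [532.1, -266.7, -8.5]
ee_rot: [-179.8, -0.2, 104.8]
force: [-1.2, 0.3, -0.0]
gripper_width: 82.0
```

```bash
python3 -m jog '0 0 0 0 0 0;0 0 0 0 0 0;0 0 0 0 0 0;0 0 0 0 0 0;0 0 0 0 0 0;0 0 0 0 0 0;0 0 0 0 0 0;0 0 0 0 0 0' -1 25
python3 - <<'E'
from h import *
p=np.load("press.npy"); a=p[2]
for y,z in [(-205,70)]:
    q=[p[0]-y*np.sin(a),p[1]+y*np.cos(a),z]; print(q); rowsfor([(q,(180,0,90+np.degrees(a)))])
E
```

```text
time_s: 8.52
ee_pos: [532.2, -266.8, -8.3]
ee_rot: [-179.8, -0.2, 104.8]
force: [0.1, 0.1, 0.5]
gripper_width: 49.7
[np.float64(522.614315120786), np.float64(-100.99105891563275), 70]
0.3261 0.0654 -0.1556 -0.0028 -0.0020 0.2541
```

Gripped at 49.7 mm. Before moving on, I refine the press pose by rectifying wrist view 1 into the press frame.

```bash
python3 - <<'E'
from h import *
p=np.load("press.npy"); a=p[2]; c=dict(np.load("w1.npz")); im=cv2.imread("pics/w1.png")
def rect(z,s=3):
    xy=np.array([[-90,-75],[60,-75],[60,125],[-90,125]],float)
    W=np.c_[p[0]+xy[:,0]*np.cos(a)-xy[:,1]*np.sin(a),p[1]+xy[:,0]*np.sin(a)+xy[:,1]*np.cos(a),np.full(4,z)]
    uv=proj("wrist",W,c).astype(np.float32); d=np.c_[(xy[:,0]+90)*s,(125-xy[:,1])*s].astype(np.float32)
    return cv2.warpPerspective(im,cv2.getPerspectiveTransform(uv,d),(150*s,200*s),flags=cv2.INTER_CUBIC)
def ln(o,x0,y0,x1,y1,s=3): cv2.line(o,(int((x0+90)*s),int((125-y0)*s)),(int((x1+90)*s),int((125-y1)*s)),(0,0,255),1)
A=rect(20);B=rect(28)
np.save("rA.npy",A); np.save("rB.npy",B)
for q in [(-50,-58,50,-58),(50,-58,50,118),(50,118,-50,118),(-50,118,-50,-58)]: ln(A,*q)
for x in(-37.5,-27.5,27.5,37.5): ln(B,x,-50,x,45)
ln(B,-37.5,-50,37.5,-50); ln(B,-37.5,45,37.5,45)
cv2.imwrite("pics/r.png",cv2.resize(np.hstack([A,B]),(800,533),interpolation=cv2.INTER_AREA))
E
```

```text
(no output)
```

View pics/r.png

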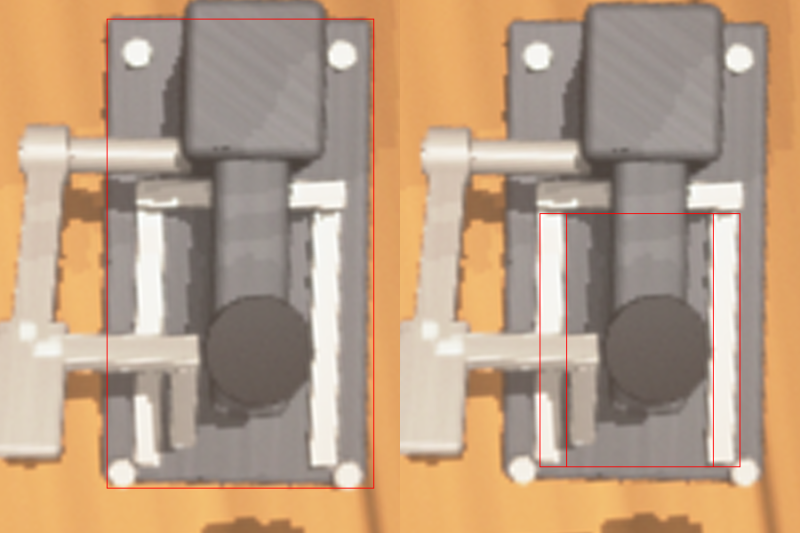

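The rectified view shows the model needs about -0.9° of yaw and small shifts. The inner rail edges are at x 563 and 715 px at the stop end and 562 and 709 px at the mouth, so the mouth lies 1.6 mm toward -x. I update the press pose and move the tag in front of the mouth.

```bash
python3 - <<'E'
from h import *
p=np.array([550.9,103.1,np.radians(-9.05)]); np.save("press.npy",p)
E
cat >> h.py <<'E'
def pw(x,y,z):
    p=np.load("press.npy"); a=p[2]; return [p[0]+x*np.cos(a)-y*np.sin(a),p[1]+x*np.sin(a)+y*np.cos(a),z]
def tp():
    p=np.load("press.npy"); a=p[2]; s=state(); d=np.array(s["ee_pos"])[:2]-p[:2]
    print("t %.2f press x %.1f y %.1f z %.1f yaw_err %.2f rp %s F %s w %.1f"%(s["time_s"],d@[np.cos(a),np.sin(a)],d@[-np.sin(a),np.cos(a)],s["ee_pos"][2],s["ee_rot"][2]-90-np.degrees(a),np.round(s["ee_rot"][:2],1),np.round(s["force"],1),s["gripper_width"]))
Y=80.95
E
python3 - <<'E'
from h import *
rowsfor([(pw(0,-210,50),(180,0,Y))])
E
```

```text
0.3220 0.0547 -0.1156 -0.0028 -0.0019 0.2647
```

```bash
python3 -m jog '0 0 -0.06 0 0 0;0 0 -0.11 0 0 0;0.1 0.015 -0.116 0 0 0.09;0.18 0.03 -0.116 0 0 0.18;0.26 0.04 -0.116 -0.003 -0.002 0.265;0.322 0.055 -0.116 -0.003 -0.002 0.265;0.322 0.055 -0.116 -0.003 -0.002 0.265;0.322 0.055 -0.116 -0.003 -0.002 0.265;0.322 0.055 -0.116 -0.003 -0.002 0.265'
python3 - <<'E'
from h import *
tp(); rowsfor([(pw(0,-210,14),(180,0,Y))])
a=grab_frame("wrist")[:,:,::-1]; cv2.imwrite("pics/w6.png",a)
E
```

```text
time_s: 9.27
ee_pos: [518.3, -104.5, 50.3]
ee_rot: [179.9, 0.0, 81.0]
force: [-0.5, -1.4, 0.0]
gripper_width: 49.6
t 9.27 press x 0.5 y -210.1 z 50.3 yaw_err 0.06 rp [179.9   0. ] F [-0.5 -1.4  0. ] w 49.6
0.0003 -0.0010 0.0726 0.0006 0.0004 0.0007
```

View pics/w6.png

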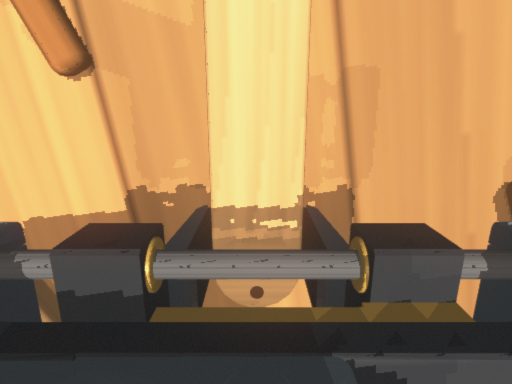

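The tag is held straight, centred at column 258. I lower it to bed height and slide it in.

```bash
python3 -m jog '0 -0.002 0.04 0 0 0;0 -0.002 0.073 0 0 0;0 -0.002 0.073 0 0 0;0 -0.002 0.073 0 0 0;0 -0.002 0.073 0 0 0'
python3 - <<'E'
from h import *
tp(); rowsfor([(pw(-.5,-165,13.5),(180,0,Y)),(pw(-.5,-100,13.5),(180,0,Y))])
E
```

```text
time_s: 9.73
ee_pos: [518.1, -106.1, 14.3]
ee_rot: [179.9, 0.0, 80.9]
force: [-0.5, 0.3, -0.1]
gripper_width: 49.6
t 9.73 press x 0.5 y -211.7 z 14.3 yaw_err -0.10 rp [179.9   0. ] F [-0.5  0.3 -0.1] w 49.6
0.0934 -0.0022 0.0014 0.0013 0.0004 -0.0011
0.2234 -0.0025 0.0014 0.0013 0.0004 -0.0011
```

```bash
python3 -m jog '0.04 -0.002 0.001 0 0 0;0.07 -0.002 0.001 0 0 0;0.094 -0.002 0.001 0 0 0;0.094 -0.002 0.001 0 0 0;0.094 -0.002 0.001 0 0 0'
python3 - <<'E'
from h import *
tp(); rowsfor([(pw(-.5,-100,13.5),(180,0,Y))])
a=grab_frame("wrist")[:,:,::-1];b=grab_frame("top")[:,:,::-1];u=proj("top",[pw(0,-60,30)])[0].astype(int)
print(u)
cv2.imwrite("pics/w7.png",np.hstack([a[:300,100:420],cv2.resize(b[u[1]-40:u[1]+40,u[0]-60:u[0]+60],(450,300),interpolation=cv2.INTER_CUBIC)]))
E
```

```text
time_s: 10.15
ee_pos: [525.2, -59.5, 14.3]
ee_rot: [179.8, 0.1, 80.9]
force: [-0.6, 0.4, -1.1]
gripper_width: 49.9
t 10.15 press x 0.2 y -164.6 z 14.3 yaw_err -0.02 rp [1.798e+02 1.000e-01] F [-0.6  0.4 -1.1] w 49.9
0.1292 -0.0014 0.0016 0.0021 0.0006 -0.0002
[238 190]
```

View pics/w7.png

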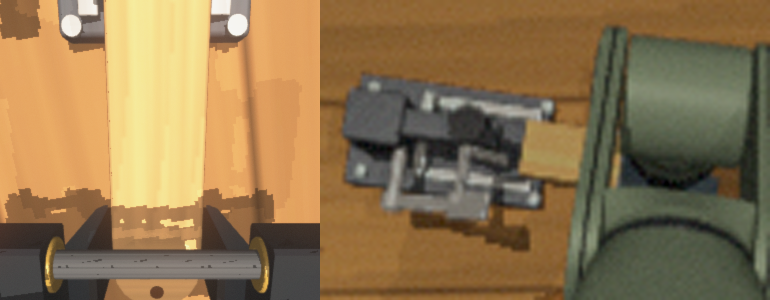

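The mouth screws are at (71,26) and (238,25), centred at 154.5, while the tag is centred at 159. After parallax the tag sits about 2.3 mm too far to +x, so I shift it and continue.

```bash
python3 -m jog '0 -0.005 0 0 0 0;0 -0.005 0.001 0 0 0;0.03 -0.005 0.001 0 0 0;0.06 -0.005 0.001 0 0 0;0.09 -0.005 0.001 0 0 0;0.115 -0.005 0.001 0 0 0;0.115 -0.005 0.001 0 0 0'
python3 - <<'E'
from h import *
tp()
a=grab_frame("wrist")[:,:,::-1]; cv2.imwrite("pics/w8.png",a)
g=cv2.cvtColor(a,cv2.COLOR_BGR2GRAY)
# tag edges & rail edges by column profile
for r in (20,60,100,140): print(r,[tuple(int(v) for v in a[r,c]) for c in range(170,345,5)] if r==60 else "")
rowsfor([(pw(-2,-82,13),(180,0,Y))])
E
```

```text
time_s: 10.83
ee_pos: [531.8, -1.4, 13.5]
ee_rot: [179.8, 0.0, 80.9]
force: [0.5, 1.5, -1.2]
gripper_width: 50.0
t 10.83 press x -2.4 y -106.2 z 13.5 yaw_err -0.01 rp [179.8   0. ] F [ 0.5  1.5 -1.2] w 50.0
20 
60 [(139, 152, 163), (141, 152, 166), (143, 155, 168), (141, 155, 168), (142, 154, 167), (109, 119, 130), (80, 88, 101), (88, 106, 127), (90, 137, 186), (82, 124, 167), (81, 122, 165), (67, 93, 120), (57, 63, 78), (62, 68, 82), (65, 73, 87), (67, 73, 87), (68, 74, 88), (67, 74, 87), (66, 73, 88), (68, 73, 88), (59, 66, 84), (60, 67, 84), (61, 68, 86), (68, 76, 93), (70, 77, 94), (61, 69, 89), (139, 219, 246), (137, 214, 245), (78, 86, 102), (223, 233, 241), (224, 235, 241), (222, 232, 240), (221, 231, 239), (138, 142, 154), (134, 139, 148)]
100 
140 
0.0504 0.0011 0.0008 0.0017 0.0007 -0.0000
```

The tag is now centred between the rails: rail inner edges at columns 196 and 314, tag at 206 to 307. I push on to the stop.

```bash
python3 -m jog '0.02 0 0.001 0 0 0;0.036 0 0.001 0 0 0;0.042 0 0.001 0 0 0;0.042 0 0.001 0 0 0'; python3 -m jog '0.006 0 0 0 0 0;0.006 0 0 0 0 0'; python3 -m jog '0.005 0 0 0 0 0;0.005 0 0 0 0 0'; python3 -c "
from h import *
tp()"
```

```text
time_s: 11.22
ee_pos: [534.9, 18.9, 12.9]
ee_rot: [179.8, 0.1, 81.0]
force: [-0.2, -0.2, -1.3]
gripper_width: 49.9
time_s: 11.38
ee_pos: [535.5, 22.2, 12.9]
ee_rot: [179.8, 0.1, 81.0]
force: [0.5, -0.6, -1.2]
gripper_width: 49.7
time_s: 11.55
ee_pos: [535.8, 22.5, 13.0]
ee_rot: [179.8, 0.3, 81.1]
force: [-0.4, -8.6, 1.0]
gripper_width: 49.7
t 11.55 press x -2.2 y -82.0 z 13.0 yaw_err 0.19 rp [179.8   0.3] F [-0.4 -8.6  1. ] w 49.7
```

The tag met the stop: 8.6 N at press y -82, where I predicted it. I release it and lift away.

```bash
python3 -m jog '0 0 0.002 0 0 0;0 0 0.002 0 0 0;0 0 0.002 0 0 0;0 0 0.002 0 0 0;0 0 0.002 0 0 0;0 0 0.002 0 0 0' 0.5; python3 -m jog '0 0 -0.08 0 0 0;-0.02 0 -0.16 0 0 0;-0.05 0 -0.24 0 0 0;-0.1 0 -0.32 0 0 0;-0.1 0 -0.4 0 0 0;-0.1 0 -0.4 0 0 0;-0.1 0 -0.4 0 0 0' -1
python3 - <<'E'
from h import *
tp()
c=calibration("wrist");a=grab_frame("wrist")[:,:,::-1]; cv2.imwrite("pics/w9.png",cv2.resize(a[:260,60:460],(800,520),interpolation=cv2.INTER_CUBIC))
np.savez("w9.npz",**{k:np.array(v) for k,v in c.items()})
for n,P in dict(knob=(0,0,140),stopL=(-37.5,45,42),railL=(-27.5,-50,28),railR=(27.5,-50,28),tagtip=(0,-125,36),padl=(-66,-8,146),fL=(-50,-58,20),fR=(50,-58,20)).items(): print(n,((proj("wrist",[pw(*P)],c)-[60,0])*2).round(0).tolist())
E
```

```text
time_s: 12.05
ee_pos: [535.9, 22.6, 12.0]
ee_rot: [179.8, 0.3, 81.1]
force: [-0.0, -0.0, 0.0]
gripper_width: 68.3
time_s: 12.63
ee_pos: [529.4, -26.1, 215.6]
ee_rot: [179.4, 0.2, 81.1]
force: [0.3, 0.4, -0.0]
gripper_width: 24.6
t 12.63 press x -0.9 y -131.0 z 215.6 yaw_err 0.14 rp [179.4   0.2] F [ 0.3  0.4 -0. ] w 24.6
knob [[394.0, 49.0]]
stopL [[318.0, -1.0]]
railL [[343.0, 195.0]]
railR [[439.0, 195.0]]
tagtip [[391.0, 328.0]]
padl [[215.0, 67.0]]
fL [[305.0, 209.0]]
fR [[476.0, 210.0]]
```

View pics/w9.png

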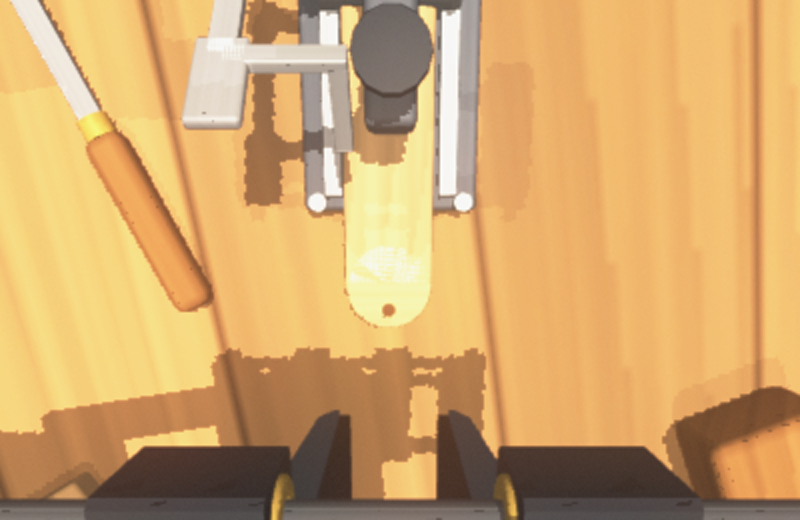

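The tag is seated straight between the rails. Its tip is at (388,325) against (391,328) predicted, and the knob at (391,49) is about 1 mm toward -x. Next is the lever. I turn the tool by 90° so the wide gripper body stays clear of the knob.

```bash
python3 - <<'E'
from h import *
p=np.load("press.npy"); p[0]-=1; np.save("press.npy",p)
rowsfor([(pw(-66,-14,200),(180,0,Y+90)),(pw(-66,-14,170),(180,0,Y+90))])
E
```

```text
0.2339 -0.1286 0.0244 0.0004 0.0049 -0.9981
0.2342 -0.1289 0.0844 0.0004 0.0049 -0.9981
```

```bash
python3 -m jog '0 -0.03 0 0 0 -0.08;0 -0.06 0 0 0 -0.16;0 -0.1 0 0 0 -0.24;0 -0.129 0 0 0 -0.32;0 -0.129 0 0 0 -0.4;0 -0.129 0 0 0 -0.48;0.05 -0.129 0 0 0 -0.56;0.1 -0.129 0 0 0 -0.64;0.15 -0.129 0 0 0.005 -0.72;0.2 -0.129 0.024 0 0.005 -0.8;0.234 -0.129 0.024 0 0.005 -0.88;0.234 -0.129 0.024 0 0.005 -0.96;0.234 -0.129 0.024 0 0.005 -0.998;0.234 -0.129 0.024 0 0.005 -0.998;0.234 -0.129 0.024 0 0.005 -0.998' -1
python3 - <<'E'
from h import *
tp(); rowsfor([(pw(-66,-14,150),(180,0,Y+90)),(pw(-66,-24,100),(180,0,Y+90)),(pw(-66,-30,72),(180,0,Y+90))])
a=grab_frame("wrist")[:,:,::-1]; cv2.imwrite("pics/w10.png",a)
E
```

```text
time_s: 13.93
ee_pos: [481.2, 100.0, 198.3]
ee_rot: [-180.0, -0.2, 170.9]
force: [0.0, -0.3, 0.0]
gripper_width: 0.1
t 13.93 press x -67.3 y -13.9 z 198.3 yaw_err 89.92 rp [-180.    -0.2] F [ 0.  -0.3  0. ] w 0.1
-0.0030 -0.0001 0.0967 -0.0004 -0.0021 -0.0008
-0.0034 -0.0201 0.1967 -0.0004 -0.0021 -0.0008
-0.0036 -0.0320 0.2527 -0.0004 -0.0021 -0.0008
```

View pics/w10.png

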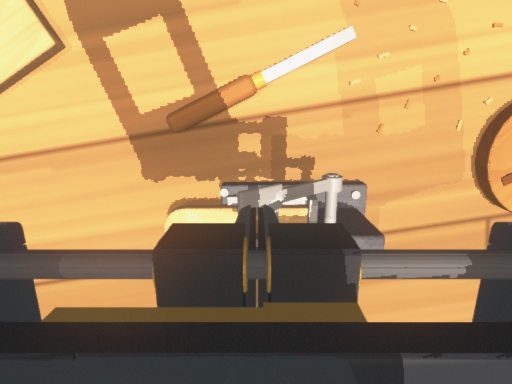

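The closed tips at (258,205) are over the paddle end of the raised lever, whose pivot is at (332,180). I push down step by step and watch the force.

```bash
python3 -m jog '-0.003 0 0.05 0 0 0;-0.003 0 0.09 0 -0.002 0;-0.003 0 0.11 0 -0.002 0;-0.003 0 0.11 0 -0.002 0'; python3 -m jog '0 -0.005 0.02 0 0 0;0 -0.01 0.04 0 0 0;0 -0.014 0.06 0 0 0;0 -0.018 0.08 0 0 0;0 -0.02 0.09 0 0 0;0 -0.02 0.09 0 0 0' ; python3 -c "
from h import *
tp(); rowsfor([(pw(-66,-30,72),(180,0,Y+90))])"
```

```text
time_s: 14.32
ee_pos: [480.8, 99.1, 141.3]
ee_rot: [-179.9, -0.3, 170.8]
force: [-0.7, 0.6, -0.2]
gripper_width: 0.6
time_s: 14.82
ee_pos: [478.9, 88.9, 96.2]
ee_rot: [-179.9, -0.3, 170.7]
force: [0.2, -0.0, -0.2]
gripper_width: 0.7
t 14.82 press x -67.8 y -25.2 z 96.2 yaw_err 89.79 rp [-179.9   -0.3] F [ 0.2 -0.  -0.2] w 0.7
-0.0040 -0.0095 0.0484 -0.0016 -0.0035 -0.0023
```

```bash
python3 -m jog '-0.002 -0.003 0.01 0 -0.002 0;-0.004 -0.006 0.02 0 -0.003 0;-0.004 -0.006 0.024 0 -0.003 0;-0.004 -0.006 0.024 0 -0.003 0'; python3 -m jog '0 0 0.006 0 0 0;0 0 0.01 0 0 0;0 0 0.01 0 0 0'; python3 - <<'E'
from h import *
tp()
c=calibration("wrist"); grab_frame("wrist"); 
for cam in ("wrist","scene","top"):
    grab_frame(cam) if cam!="wrist" else 0
    for q in ("hold_lever","lever_paddle","lever_pivot"): print(cam,q,[(np.round(d["rect"]).tolist(),round(d["confidence"],2)) for d in spot_in(q,cam)][:2] if q=="hold_lever" else [(np.round(d["location"]).tolist(),round(d["confidence"],2)) for d in tip_of(q,cam)][:2])
    for a in (0,.2,.4,.7): print(a,proj(cam,[pw(-66,60-92.5*np.cos(a),83+92.5*np.sin(a))],c if cam=="wrist" else None).round(0).tolist())
E
```

```text
time_s: 15.15
ee_pos: [480.4, 85.5, 84.0]
ee_rot: [-179.8, -0.0, 170.7]
force: [0.3, 0.3, 0.1]
gripper_width: 0.2
time_s: 15.4
ee_pos: [480.3, 85.4, 78.7]
ee_rot: [-179.8, -0.1, 170.7]
force: [0.5, 0.2, 0.1]
gripper_width: 0.6
t 15.40 press x -65.9 y -28.4 z 78.7 yaw_err 89.79 rp [-1.798e+02 -1.000e-01] F [0.5 0.2 0.1] w 0.6
wrist hold_lever []
wrist lever_paddle [([252.0, 236.0], 0.72)]
wrist lever_pivot [([400.0, 227.0], 0.83)]
0 [[251.0, 227.0]]
0.2 [[253.0, 240.0]]
0.4 [[264.0, 254.0]]
0.7 [[298.0, 279.0]]
scene hold_lever []
scene lever_paddle [([264.0, 173.0], 0.4), ([280.0, 199.0], 0.29)]
scene lever_pivot [([285.0, 166.0], 0.83)]
0 [[264.0, 176.0]]
0.2 [[265.0, 172.0]]
0.4 [[266.0, 167.0]]
0.7 [[270.0, 161.0]]
top hold_lever []
top lever_paddle []
top lever_pivot []
0 [[226.0, 207.0]]
0.2 [[225.0, 207.0]]
0.4 [[222.0, 206.0]]
0.7 [[217.0, 205.0]]
```

The lever follows; both cameras put it at about 0.14 rad. I continue to foot contact.

```bash
python3 -m jog '0 0 0.008 0 0 0;0 0 0.014 0 0 0;0 0 0.014 0 0 0'; python3 -m jog '0 0 0.007 0 0 0;0 0 0.007 0 0 0';python3 -m jog '0 0 0.006 0 0 0;0 0 0.006 0 0 0'
```

```text
time_s: 16.25
ee_pos: [480.1, 85.4, 71.4]
ee_rot: [-179.8, -0.1, 170.7]
force: [0.2, 0.7, -0.1]
gripper_width: 0.4
time_s: 16.42
ee_pos: [480.4, 85.4, 69.9]
ee_rot: [-179.9, -0.0, 170.7]
force: [-5.1, -0.2, 16.9]
gripper_width: 0.7
time_s: 16.58
ee_pos: [480.4, 85.4, 69.8]
ee_rot: [-179.9, 0.0, 170.7]
force: [-7.4, -1.4, 24.1]
gripper_width: 0.7
```

Firm contact at 17 to 24 N: the foot is on the tag. I retract, check the lever, and go over the knob.

```bash
python3 -m jog '0 0 -0.06 0 0 0;0 0 -0.13 0 0 0;0 0 -0.19 0 0 0;0 0 -0.19 0 0 0;0 0 -0.19 0 0 0'; python3 - <<'E'
from h import *
tp()
for cam in ("wrist","scene","top"):
    c=calibration(cam); grab_frame(cam)
    for q in ("lever_paddle","knob_top","tag_end"): print(cam,q,[(np.round(d["location"]).tolist(),round(d["confidence"],2)) for d in tip_of(q,cam)][:2])
    for a in (0,.1,.2): print(a,proj(cam,[pw(-66,60-92.5*np.cos(a),83+92.5*np.sin(a))],c).round(0).tolist())
    print("knob",proj(cam,[pw(0,0,140)],c).round(1).tolist())
rowsfor([(pw(0,0,165),(180,0,Y+90)),(pw(0,0,135),(180,0,Y+90))])
E
```

```text
time_s: 17.0
ee_pos: [481.4, 85.8, 166.1]
ee_rot: [-179.9, 0.2, 170.7]
force: [-0.4, 0.6, -1.0]
gripper_width: 0.4
t 17.00 press x -65.0 y -27.8 z 166.1 yaw_err 89.78 rp [-179.9    0.2] F [-0.4  0.6 -1. ] w 0.4
wrist lever_paddle [([251.0, 192.0], 0.94), ([320.0, 231.0], 0.41)]
wrist knob_top []
wrist tag_end [([35.0, 8.0], 0.97), ([320.0, 232.0], 0.78)]
0 [[252.0, 189.0]]
0.1 [[252.0, 192.0]]
0.2 [[254.0, 195.0]]
knob [[294.1, 292.2]]
scene lever_paddle [([331.0, 163.0], 0.73), ([265.0, 175.0], 0.6)]
scene knob_top [([285.0, 170.0], 0.58)]
scene tag_end [([136.0, 269.0], 0.66), ([291.0, 191.0], 0.65)]
0 [[264.0, 176.0]]
0.1 [[264.0, 174.0]]
0.2 [[265.0, 172.0]]
knob [[282.9, 169.1]]
top lever_paddle []
top knob_top [([231.0, 191.0], 0.23)]
top tag_end [([391.0, 202.0], 0.87)]
0 [[226.0, 207.0]]
0.1 [[225.0, 207.0]]
0.2 [[225.0, 207.0]]
knob [[216.8, 182.6]]
-0.1316 0.0569 -0.0011 -0.0016 -0.0002 -0.0025
-0.1316 0.0570 0.0589 -0.0016 -0.0002 -0.0025
```

```bash
python3 -m jog '-0.07 0.03 -0.001 0 0 0;-0.132 0.057 -0.001 -0.001 0 -0.002;-0.132 0.057 -0.001 -0.001 0 -0.002;-0.132 0.057 0.02 -0.001 0 -0.002;-0.132 0.057 0.05 -0.001 0 -0.002;-0.132 0.057 0.064 -0.001 0 -0.002;-0.132 0.057 0.064 -0.001 0 -0.002'; python3 -c "
from h import *
tp(); rowsfor([(pw(0,0,125),(180,0,Y+90))])"
```

```text
time_s: 18.18
ee_pos: [547.5, 102.6, 130.2]
ee_rot: [-179.8, -0.3, 170.9]
force: [-0.6, -0.9, -0.3]
gripper_width: 0.2
t 18.18 press x -2.3 y -0.9 z 130.2 yaw_err 89.95 rp [-179.8   -0.3] F [-0.6 -0.9 -0.3] w 0.2
-0.0046 0.0019 0.0103 -0.0017 -0.0035 -0.0005
```

```bash
python3 -m jog '-0.004 0.002 0.006 0 -0.003 0;-0.004 0.002 0.012 0 -0.003 0;-0.004 0.002 0.012 0 -0.003 0'; python3 -m jog '0 0 0.01 0 0 0;0 0 0.02 0 0 0;0 0 0.02 0 0 0;0 0 0.02 0 0 0'; python3 -c "
from h import *
tp()"
```

```text
time_s: 18.43
ee_pos: [549.4, 103.1, 124.7]
ee_rot: [-179.8, -0.0, 170.9]
force: [-1.5, -0.9, 4.4]
gripper_width: -0.1
time_s: 18.77
ee_pos: [549.6, 103.1, 116.4]
ee_rot: [-179.9, 0.1, 170.9]
force: [-2.5, 0.0, 8.9]
gripper_width: 0.6
t 18.77 press x -0.3 y -0.0 z 116.4 yaw_err 89.96 rp [-1.799e+02  1.000e-01] F [-2.5  0.   8.9] w 0.6
```

```bash
python3 -m jog '0 0 0.008 0 0 0;0 0 0.016 0 0 0;0 0 0.016 0 0 0'; python3 -m jog '0 0 0.006 0 0 0;0 0 0.008 0 0 0;0 0 0.008 0 0 0';python3 -m jog '0 0 0.007 0 0 0;0 0 0.007 0 0 0'
```

```text
time_s: 19.02
ee_pos: [549.6, 103.1, 110.3]
ee_rot: [-179.9, 0.1, 170.9]
force: [-3.2, -0.9, 12.8]
gripper_width: 0.6
time_s: 19.27
ee_pos: [549.7, 103.1, 109.2]
ee_rot: [-179.9, 0.2, 170.9]
force: [-5.0, -0.3, 15.6]
gripper_width: -0.1
time_s: 19.43
ee_pos: [549.7, 103.1, 109.2]
ee_rot: [-180.0, 0.3, 170.9]
force: [-5.3, -1.7, 17.8]
gripper_width: 0.6
```

At 109.2 mm the height no longer changes while the force rises past 14 N, so this is the stop. I press a little harder, hold, then release.

```bash
python3 -m jog '0 0 0.01 0 0 0;0 0 0.01 0 0 0;0 0 0.01 0 0 0;0 0 0.01 0 0 0;0 0 0.01 0 0 0;0 0 0.01 0 0 0;0 0 0.01 0 0 0;0 0 0.01 0 0 0;0 0 0.01 0 0 0'; python3 -m jog '0 0 -0.02 0 0 0;0 0 -0.05 0 0 0;0 0 -0.1 0 0 0;0 0 -0.16 0 0 0;0 0 -0.22 0 0 0;0.1 0 -0.25 0 0 0;0.18 0 -0.25 0 0 0;0.25 0 -0.25 0 0 0;0.25 0 -0.25 0 0 0;0.25 0 -0.25 0 0 0'; python3 - <<'E'
from h import *
tp()
for cam in ("wrist","scene","top"):
    c=calibration(cam); im=grab_frame(cam)[:,:,::-1]; cv2.imwrite("pics/f_%s.png"%cam,im)
    for q in ("lever_paddle","knob_top","tag"): print(cam,q,[(np.round(d["location"]).tolist(),round(d["confidence"],2)) for d in tip_of(q,cam)][:4])
    for a in (0,.1,.3): print(a,proj(cam,[pw(-66,60-92.5*np.cos(a),83+92.5*np.sin(a))],c).round(0).tolist())
    print("knob up/down",proj(cam,[pw(0,0,140),pw(0,0,122)],c).round(1).tolist(),"tag",proj(cam,[pw(0,-40,20)],c).round(1).tolist())
    if cam!="wrist":
        old=cv2.imread("pics/%s.png"%cam)
        for q in ("mallet","chisel","plaque"): print(q,[(np.round(d["rect"]).tolist(),round(d["confidence"],2)) for d in spot_in(q,cam)][:2])
E
```

```text
time_s: 20.18
ee_pos: [549.8, 103.2, 109.1]
ee_rot: [180.0, 0.5, 170.9]
force: [-8.4, -1.9, 26.3]
gripper_width: 0.8
time_s: 21.02
ee_pos: [423.6, 123.2, 233.8]
ee_rot: [179.9, 0.6, 171.0]
force: [0.3, -0.3, -0.4]
gripper_width: 0.4
t 21.02 press x -127.9 y -0.0 z 233.8 yaw_err 90.05 rp [179.9   0.6] F [ 0.3 -0.3 -0.4] w 0.4
wrist lever_paddle [([228.0, 228.0], 0.52)]
wrist knob_top [([254.0, 302.0], 0.5)]
wrist tag []
0 [[228.0, 226.0]]
0.1 [[228.0, 229.0]]
0.3 [[230.0, 236.0]]
knob up/down [[256.7, 307.4], [256.7, 296.9]] tag [[227.9, 253.3]]
scene lever_paddle [([266.0, 175.0], 0.44)]
scene knob_top [([287.0, 170.0], 0.57)]
scene tag [([273.0, 197.0], 0.88), ([117.0, 257.0], 0.86), ([178.0, 204.0], 0.64)]
0 [[264.0, 176.0]]
0.1 [[264.0, 174.0]]
0.3 [[265.0, 169.0]]
knob up/down [[282.9, 169.1], [282.6, 173.3]] tag [[272.4, 199.5]]
mallet [([228.0, 238.0, 288.0, 309.0], 0.74)]
chisel [([238.0, 162.0, 270.0, 192.0], 0.57)]
plaque [([316.0, 150.0, 352.0, 172.0], 0.87)]
top lever_paddle [([225.0, 210.0], 0.55)]
top knob_top [([216.0, 182.0], 0.55)]
top tag [([231.0, 191.0], 0.96), ([399.0, 233.0], 0.96), ([317.0, 255.0], 0.93)]
0 [[226.0, 207.0]]
0.1 [[225.0, 207.0]]
0.3 [[224.0, 206.0]]
knob up/down [[216.8, 182.6], [217.4, 183.6]] tag [[232.5, 190.1]]
mallet [([281.0, 111.0, 356.0, 142.0], 0.76)]
chisel [([182.0, 224.0, 249.0, 251.0], 0.57)]
plaque [([96.0, 175.0, 143.0, 222.0], 0.96), ([180.0, 168.0, 239.0, 209.0], 0.58)]
```

```bash
python3 - <<'E'
from h import *
a=cv2.imread("pics/f_top.png").astype(int); b,g,r=a[...,0],a[...,1],a[...,2]
m=((g/(r+1.)>.78)&(g>105)); s=np.zeros_like(m); s[170:215,225:265]=m[170:215,225:265]
n,l,st,ct=cv2.connectedComponentsWithStats(s.astype(np.uint8)); k=1+st[1:,4].argmax(); print(st[k])
ys,xs=np.where(l==k); p=np.load("press.npy"); t=p[2]
w=np.array([ray("top",(x,y),36) for x,y in zip(xs,ys)])[:,:2]-p[:2]
X=w@[np.cos(t),np.sin(t)]; Yp=w@[-np.sin(t),np.cos(t)]; print("tip y",Yp.min(),"(seated -125, px 3.3mm)","x range front",[(round(X[(Yp>lo)&(Yp<lo+12)].min(),1),round(X[(Yp>lo)&(Yp<lo+12)].max(),1)) for lo in (-100,-85,-72)])
E
```

```text
[225 177  33  23 460]
tip y -123.64266572853555 (seated -125, px 3.3mm) x range front [(np.float64(-24.2), np.float64(23.5)), (np.float64(-23.7), np.float64(24.4)), (np.float64(-22.3), np.float64(24.9))]
```

The tag is seated and straight, the lever is down, the knob is up, the bystanders are in place, and the robot touches nothing. I hand the job in.

```bash
python3 -c "
from workcell import *
print(job_done())"
```

```text
the job is handed in; nothing more can be done
None
```

The job is done and handed in at about 21 s on the robot's clock; no verdict was reported. I slid the smaller light-wood tag in until it met the stop (8.6 N) and let go. I then pushed the lever down until its foot met the tag (17–24 N). Only then did I press the knob to its stop, hold it for 0.8 s at up to 26 N, and release it.

- **Last checks:** The tag's tip measured press y -124 mm against -125 when seated, straight and centred to about 1 mm. The lever read level and the knob up, within the few pixels the networks are good for. Mallet, chisel and plaque stayed at their starting pixels, and the arm was clear of everything.
- **What disagreed:**
  - **Finger reach:** The fingertips sit about 14 mm behind the reported tool point, not 22 mm ahead of it. My first grip closed above the tag without moving it; I lowered the tool and gripped again.
  - **Press position:** The first estimate of the press was off by 1–2 mm and 0.9°, and I corrected it before sliding the tag in fully.
  - **Lever angle:** One wrist reading put the lever up to 0.1 rad above level, within the network's error; the firm contact and the later readings fit it being down.

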